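# Open the transit case to its stop and return the loose counter wheel

## Robot

A 6-joint arm with a two-finger parallel gripper is mounted at the origin on the work surface. World frame = base frame: x ahead of the robot, y to its left, z up, the work surface at z = 0. Lengths are in m, angles in rad, forces in N, time in s.
With the tool pointing down it reaches from about 0.25 to 0.775 m from the base axis. Payload 4 kg.
Tool frame: the origin (TCP) lies midway between the tips of the shut fingers; the grasp point (between the pads) lies 19 mm behind it; z points along the fingers, y is the line along which they close (so a half turn about z gives the same grasp; the last joint's range is limited). The gripper opens to 94 mm and grips with 3 to 60 N. Pads are 16 mm wide; open, the fingers measure 119 mm over their backs; the gripper's body (75 mm by 177 mm) begins 78 mm behind the grasp point.
Start: joints at [1.046, 0.087, 1.371, -0, 1.684, -0.103], TCP at [0.225, 0.502, 0.182] pointing down, gripper open.
Joint ranges: [-3.1, 3.1], [-0.76, 2.03], [0.27, 2.55], [-1.08, 4.22], [0.17, 2.65], [-2.57, 2.57]. Speed limits (rad/s): [2.79, 2.79, 3.14, 3.14, 3.14, 3.14].

## Interface

Orientations are given as [roll, pitch, yaw] about the fixed x, y, z axes, in that order (R = Rz(yaw) Ry(pitch) Rx(roll)).
In Python, from bench import robot gives the robot as it stands.
- The arm moves only by the tool servo_tool, never from a script. Its argument "moves" is a list of rows, each a list of 5 numbers: the shift along the tool's x, y, z in units of 25 mm (1.0 is 25 mm), then the turn about the tool's z in units of 6 degrees (1.0 is 6 degrees), then the closure, from 0 (fully open) to 1 (shut). In form: [[dx, dy, dz, yaw, gripper], ...]. A call has 1 to 10 rows; each row is the pose to reach, as a shift and turn from the pose commanded when the call began, along the tool's axes at that moment; what a row does not reach only later rows make up. A row lasts 1/12 s, in which the tool goes at most 41.7 mm and 7.16 degrees, less where a joint would pass 70% of its speed; a pose out of reach is approached as far as the arm can. A call with a gripper value outside its range is refused whole. The fingers move at their own pace and stop on an object; the grip force is fixed at half the most. Time passes only in rows, so rows that repeat a pose let the fingers close. It gives the time, the measured TCP pose, the force, the opening and the grip force at its end, in the units of the state.
- robot.get_obs(): the state, without advancing time (a new reading comes with each control period).
- robot.snapshot(name): name is "scene" or "top" or "wrist"; returns a dict with "image" (384x512x3 uint8, blue, green, red), "fx", "fy", "cx", "cy" (pixels), "eye" and "orientation" of the camera in the world; the wrist camera has in their place "T_tool_cam" (4x4, takes a point from camera to tool coordinates, whose origin is the TCP and whose axes are the flange's). Camera axes: x right, y down, z forward; pixel columns grow to the right and rows downward; lengths in m; the calibration is good to about 2 mm. A picture is of the moment at which its call begins: read the wrist's pose just before it. There is no depth.
- robot.close_job(): hands the job in; it is judged then, once.
The state is a dict: "time": time; "joint_positions": joint angles; "qvel": joint speeds; "joint_torque": joint torques, N m; "tool_pos": TCP position; "ee_rot": TCP orientation; "wrist_force": force on the tool from outside, world axes, zero at the start; "wrist_torque": the same for the moment, N m; "width": finger opening in m; "finger_force": force on a finger pad.
Only numpy, scipy, OpenCV 4.12 (cv2) and the standard library are available. Lean on these libraries where they do the work, as an engineer would, in place of code of your own. Each camera call takes 0.05 s, during which the arm holds its last target. There are 200 camera calls.

## Task

Open the aluminium transit case: take its lid by the bar handle and swing it over gently until it comes up against its stop and leans there by itself, never letting it fall and never forcing the stop. Then set the loose counter wheel gently into the empty round pocket in the case, flat and fully home. Leave the other wheels and everything else on the table alone.

Things in the scene. Friction and masses are not known exactly. Their poses are not given: they have to be found in the camera images.
- case: aluminium transit case fixed to the table, 200 mm front to back (x), 300 mm long (y), base 85 mm high, front latches undone. Origin: centre of its underside, z up; its front looks to its own -x, the hinge runs along its +x rim. Inside, a dark firm insert, top 58 mm above the table, has three round pockets at y = -90, 0 and +90 mm; the one at +90 mm is empty, the others hold wheels
- lid_hinge (a joint): hinge of the lid, rad: 0 shut, grows as the lid swings up and back about the case's +y axis; 1.57 upright. The lid (0.5 to 0.75 kg, 30 mm high, loose hinge) falls shut below about 1.4, falls open above. A quadrant stay and clamp stop it between 1.65 and 2.15; the clamp is set differently each time, so the stop must be felt. Left there, the lid leans on it by its own weight
- hinge (a point): middle of the hinge line, on the back rim of the case: at x = +102 mm, y = 0, z = 85 mm in the case's frame; its axes are those of the case
- lid_bar (a point): middle of the lid's dark bow handle, a round bar 12 mm thick and 104 mm long, parallel to the hinge, 40 mm in front of the lid's front face and free all round; 242 mm ahead of the hinge line and 15 mm above it with the lid shut. Its axes turn with the lid; those of the shut lid are the case's
- lid: the lid, 200 x 300 x 30 mm, with its steel quadrant stay, an arc of 75 mm radius round the hinge at the -y end; the stay's brass end lug meets the clamp on the case's end wall from below at the stop. Origin: middle of the hinge line; axes turn with the lid. The stop may bear 60 N at most, about 16 N of push at the bar
- wheel: the loose counter wheel lying flat on the white sheet: steel toothed rim 50 mm across and 12 mm thick with a rounded lower edge, and a round hub 22 mm across that stands up to 32 mm above its underside. 0.12 to 0.24 kg. Origin at the centre of its underside, z up along the hub. It is delicate: press it with no more than 30 N
- pocket (a point): centre of the floor of the empty pocket, which is 53 mm across and 12 mm deep with a 2 mm chamfered mouth: its floor lies 46 mm above the table, at y = +90 mm in the case's frame; a seated wheel's rim is flush with the insert's top. Axes are those of the case
- wheel_b: like the loose wheel, seated in the middle pocket
- wheel_c: like the loose wheel, seated in the pocket at y = -90 mm
- jar: brown glass jar, 60 mm across, 85 mm high, with a white lid, upright on the table; origin under its centre
- brush: brush, 180 mm long, lying on the table; origin under its middle
- tape: white ring of tape, 90 mm across, 25 mm high, lying flat; origin under its centre
- caliper: caliper with a black slider, 200 mm long, lying flat; origin under its middle
- pot: white cup, 72 mm across, 95 mm high, upright; origin under its centre

How it is judged:
By the outcome, as a careful person would: the job done as asked, in the order asked, and still so for the second after the job is handed in, with the robot touching nothing.
It also fails if it takes over 72 s, if anything falls off the work surface, if the arm or the gripper's body presses on something with over 40 N, if the wrist force passes 120 N, or if a joint passes its speed limit or range.

## Working session

There is one attempt and no reset: what is moved stays moved. The work goes in short steps, Python scripts to look and compute and a tool call to move; the robot and the scene stay as the last step left them, time stands still between calls to the robot, and variables do not carry over. Pictures are saved under pics/ and viewed, at most 10 in all, crops included, and the job is handed in when it is done.

Besides the shell and the picture viewer there is one more tool, called after "Emit:" by a JSON object that holds its "fn" and its "kwargs", one argument or row to a line. servo_tool: Moves the arm, as the interface text tells. Its arguments: {"type":"object","properties":{"moves":{"type":"array"}},"required":["moves"]}

```bash
mkdir -p pics; ls; python3 - <<'E'
from bench import robot
import cv2,numpy as np
o=robot.get_obs();print({k:np.round(v,3).tolist() for k,v in o.items()})
for n in("scene","top"):
    s=robot.snapshot(n);cv2.imwrite(f"pics/{n}0.png",s["image"])
    print({k:np.round(v,4).tolist() for k,v in s.items() if k!="image"})
    np.savez(f"{n}0.npz",**s)
E
```

```text
pics
{'time': 0.0, 'joint_positions': [1.046, 0.088, 1.372, -0.0, 1.684, -0.103], 'qvel': [-0.0, 0.002, -0.0, 0.0, -0.001, -0.001], 'joint_torque': [0.0, -34.02, -30.242, 0.072, 0.033, -0.0], 'tool_pos': [0.225, 0.501, 0.18], 'ee_rot': [-3.139, -0.0, 2.72], 'wrist_force': [-0.361, -0.012, -0.11], 'wrist_torque': [-0.048, 0.019, -0.018], 'finger_force': 0.0, 'width': 0.094}
{'fx': 383.0195, 'fy': 383.0195, 'cx': 260.1522, 'cy': 191.5228, 'eye': [1.0138, -0.4373, 0.8423], 'orientation': [-2.4215, -0.0067, 0.8147]}
{'fx': 413.086, 'fy': 413.086, 'cx': 252.8074, 'cy': 194.9277, 'eye': [0.4058, 0.036, 1.2092], 'orientation': [-3.014, -0.0134, -1.5653]}
```

View pics/top0.png

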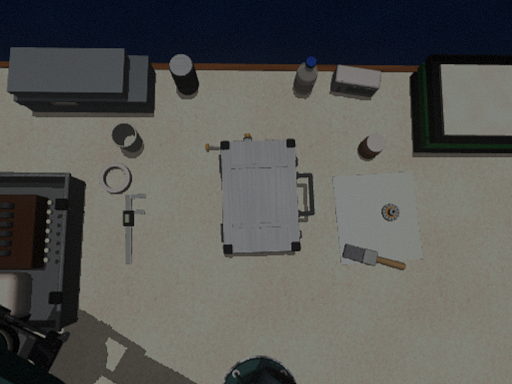

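View pics/scene0.png

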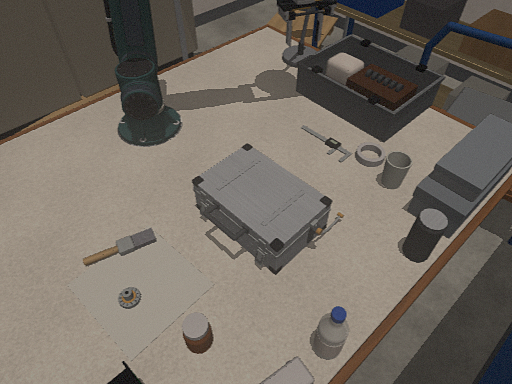

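The top view shows the case at columns 220–300 and rows 138–254. Its bar handle is at about (311,194), facing world -y. The stay is at the far (+x) end and the wheel is at about (390,212). I'll zoom in next.

```bash
cat > h.py <<'E'
import numpy as np, cv2
from scipy.spatial.transform import Rotation as R
def cam(s,o=None):
    K=np.array([[s["fx"],0,s["cx"]],[0,s["fy"],s["cy"]],[0,0,1.]])
    if "eye" in s: return K,R.from_euler("xyz",s["orientation"]).as_matrix(),np.array(s["eye"])
    T=np.eye(4);T[:3,:3]=R.from_euler("xyz",o["ee_rot"]).as_matrix();T[:3,3]=o["tool_pos"]
    W=T@s["T_tool_cam"];return K,W[:3,:3],W[:3,3]
def world(c,uv,z):
    K,Rm,e=c;d=Rm@np.linalg.inv(K)@np.array([uv[0],uv[1],1.]);return e+d*(z-e[2])/d[2]
def pix(c,p):
    K,Rm,e=c;q=(np.atleast_2d(p)-e)@Rm@K.T;return q[:,:2]/q[:,2:]
def units(o,d):  # world shift -> tool shift in move units
    return R.from_euler("xyz",o["ee_rot"]).as_matrix().T@np.array(d)/0.025
E
python3 - <<'E'
import numpy as np,cv2
from h import *
s=np.load("top0.npz");im=s["image"][130:280,215:415]
b=cv2.resize(im,None,fx=4,fy=4,interpolation=cv2.INTER_CUBIC)
cv2.imwrite("pics/top0z.png",cv2.convertScaleAbs(b,alpha=1.5))
c=cam(s)
for uv,z in(((390,212),.012),((311,194),.1),((260,195),.115)):print(world(c,uv,z).round(3))
E
```

```text
[ 0.512 -0.38   0.012]
[ 0.552 -0.136  0.1  ]
[0.546 0.003 0.115]
```

View pics/top0z.png

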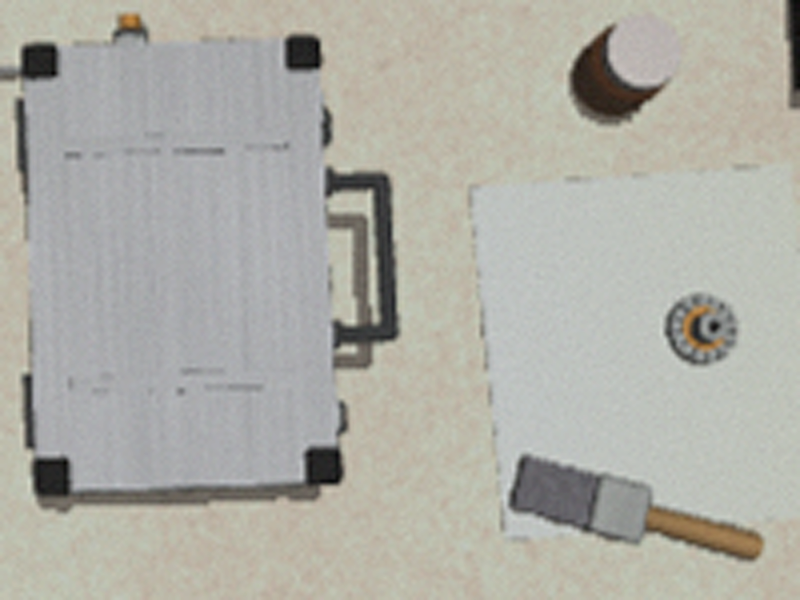

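The zoom shows the lid's corners at (22,43), (321,37), (342,483) and (36,497), the bar's axis from about (383,180) to (390,332), and the wheel's rim centred at (702,329).

```bash
python3 - <<'E'
from h import *
from scipy.optimize import least_squares
s=np.load("top0.npz");c=cam(s)
f=lambda u:((u[0]+.5)/4-.5+215,(u[1]+.5)/4-.5+130)
Z=[(22,43),(321,37),(342,483),(36,497)]
P=np.array([[.1,-.15],[-.1,-.15],[-.1,.15],[.1,.15]])
W=np.array([world(c,f(u),.115)[:2] for u in Z])
def m(p):
    a=p[2];return P@np.array([[np.cos(a),-np.sin(a)],[np.sin(a),np.cos(a)]]).T+p[:2]
r=least_squares(lambda p:(m(p)-W).ravel(),[.54,0,1.57]);print(r.x.round(4),(r.fun*1000).round(1))
print("bar",[world(c,f(u),.1).round(4) for u in((383,180),(390,332))])
print("wheel",world(c,f((702,329)),.010).round(4),world(c,f((713,326)),.032).round(4))
p=r.x;a=p[2];ex=np.array([np.cos(a),np.sin(a)]);ey=np.array([-ex[1],ex[0]])
print("barpred",p[:2]-.14*ex,"pocket",p[:2]+.09*ey,"hinge",p[:2]+.102*ex)
E
```

```text
[0.5465 0.0037 1.6123] [-2.7 -1.8 -0.4  1.5  0.6  0.7  2.5 -0.4]
bar [array([ 0.6052, -0.1349,  0.1   ]), array([ 0.5012, -0.1384,  0.1   ])]
wheel [ 0.5127 -0.3811  0.01  ] [ 0.513  -0.3815  0.032 ]
barpred [ 0.55231384 -0.13620583] pocket [ 4.56585322e-01 -5.86698711e-05] hinge [0.54227785 0.10558598]
```

```bash
python3 - <<'E'
from h import *
from bench import robot
o=robot.get_obs();print(units(o,np.array([.553,-.1365,.22])-o["tool_pos"]),np.degrees(2.72-3.179)/6)
E
```

```text
[-22.41840211 -17.9074038   -1.55155613] -4.383127132750794
```

Emit:
{"fn": "servo_tool", "kwargs": {
  "moves": [
    [-1.2,-1.0,-0.8,-1,0.4],
    [-2.4,-2,-1.5,-2,0.4],
    [-3.6,-3,-1.5,-3,0.6],
    [-4.8,-4,-1.5,-4.4,0.6],
    [-6,-5,-1.5,-4.4,0.6],
    [-7.2,-6,-1.5,-4.4,0.6],
    [-8.4,-7,-1.5,-4.4,0.6],
    [-9.6,-8,-1.5,-4.4,0.6],
    [-10.8,-9,-1.5,-4.4,0.6],
    [-12,-9.8,-1.5,-4.4,0.6]
  ]
}}

```text
time: 0.93
tool_pos: [0.3986, 0.1533, 0.2188]
ee_rot: [-3.141, -0.0, -3.103]
wrist_force: [0.6, 0.5, 1.8]
width: 0.038
finger_force: 0.0
```

```bash
cat > st.py <<'E'
import sys
from h import *
from bench import robot
o=robot.get_obs();print(o["time"],o["tool_pos"].round(4) if hasattr(o["tool_pos"],"round") else o["tool_pos"],np.round(o["ee_rot"],3),"F",np.round(o["wrist_force"],2),o["width"])
if len(sys.argv)>3:
    t=np.array(list(map(float,sys.argv[1:4])));print(units(o,t-np.array(o["tool_pos"])).round(2))
E
python3 st.py .553 -.1365 .22
```

```text
0.9333 [0.3986 0.1533 0.2188] [-3.141 -0.    -3.103] F [0.62 0.5  1.76] 0.037985548396821556
[ -5.73 -11.82  -0.05]
```

Emit:
{"fn": "servo_tool", "kwargs": {
  "moves": [
    [-0.7,-1.4,0,0,0.6],
    [-1.4,-2.9,0,0,0.6],
    [-2.1,-4.3,0,0,0.6],
    [-2.8,-5.7,0,0,0.6],
    [-3.5,-7.1,0,0,0.6],
    [-4.2,-8.5,0,0,0.6],
    [-4.8,-9.8,0,0,0.6],
    [-5.2,-10.7,0,0,0.6],
    [-5.2,-10.7,0,0,0.6],
    [-5.2,-10.7,0,0,0.6]
  ]
}}

```text
time: 1.77
tool_pos: [0.5386, -0.1076, 0.2177]
ee_rot: [3.14, -0.002, -3.105]
wrist_force: [-0.6, 0.0, 0.4]
width: 0.0377
finger_force: 0.0
```

```bash
python3 st.py .553 -.1365 .22;  python3 - <<'E'
from h import *
from bench import robot
o=robot.get_obs();s=robot.snapshot("wrist");c=cam(s,o)
print(s["T_tool_cam"])
im=s["image"].copy()
np.savez("w1.npz",im=im,K=c[0],R=c[1],e=c[2])
ex=np.array([np.cos(1.608),np.sin(1.608),0]);ey=np.array([-ex[1],ex[0],0])
b=np.array([.553,-.1365,.1])
im=cv2.convertScaleAbs(im,alpha=1.5)
for q in (b,b+.052*ey,b-.052*ey):
    u=pix(c,q)[0];print(u);cv2.drawMarker(im,tuple(int(v) for v in u.round()),(0,0,255),0,10)
cv2.imwrite("pics/w1.png",im)
E
```

```text
1.7667 [ 0.5386 -0.1076  0.2177] [ 3.140e+00 -2.000e-03 -3.105e+00] F [-0.62  0.03  0.41] 0.03765537577021512
[-0.53 -1.18 -0.1 ]
[[ 4.43068194e-05 -9.73597822e-01 -2.28270187e-01  6.60915969e-02]
 [ 9.99999998e-01  5.31904170e-05 -3.27649217e-05 -1.89915560e-04]
 [ 4.40416428e-05 -2.28270185e-01  9.73597823e-01 -2.03313100e-01]
 [ 0.00000000e+00  0.00000000e+00  0.00000000e+00  1.00000000e+00]]
[227.27985107 195.46320965]
[226.14116763 141.56259572]
[228.34040986 245.66572266]
```

View pics/w1.png

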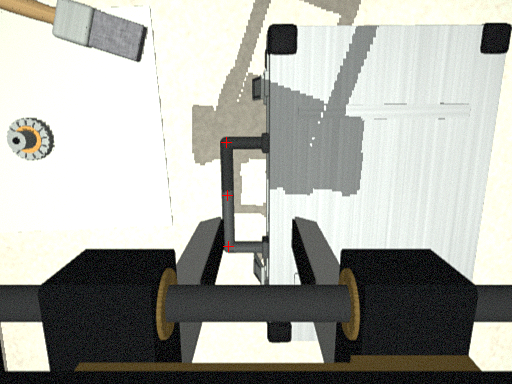

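The red marks for the predicted bar at (227,195), (226,142) and (228,246) lie right on the bar, so the fit holds. Next I'll move over it, go down and grip.

Emit:
{"fn": "servo_tool", "kwargs": {
  "moves": [
    [-0.3,-0.7,0,0,0.6],
    [-0.53,-1.18,0.2,0,0.6],
    [-0.53,-1.18,1.0,0,0.6],
    [-0.53,-1.18,2.0,0,0.6],
    [-0.53,-1.18,3.0,0,0.6],
    [-0.53,-1.18,4.0,0,0.6],
    [-0.53,-1.18,4.7,0,0.6],
    [-0.53,-1.18,5.2,0,0.6],
    [-0.53,-1.18,5.47,0,0.6],
    [-0.53,-1.18,5.47,0,0.6]
  ]
}}

```text
time: 2.65
tool_pos: [0.5523, -0.1348, 0.0806]
ee_rot: [3.14, -0.003, -3.102]
wrist_force: [-0.6, 0.4, -0.1]
width: 0.0373
finger_force: 0.0
```

Emit:
{"fn": "servo_tool", "kwargs": {
  "moves": [
    [0,0,0,0,0.7],
    [0,0,0,0,0.8],
    [0,0,0,0,0.9],
    [0,0,0,0,1],
    [0,0,0,0,1],
    [0,0,0,0,1]
  ]
}}

```text
time: 3.15
tool_pos: [0.5536, -0.1359, 0.0828]
ee_rot: [-3.141, 0.001, -3.103]
wrist_force: [1.2, 0.4, -0.2]
width: 0.0017
finger_force: 0.0
```

```bash
python3 st.py .553 -.1365 .081
```

```text
3.15 [ 0.5536 -0.1359  0.0828] [-3.141e+00  1.000e-03 -3.103e+00] F [ 1.23  0.36 -0.25] 0.0017110004830096785
[ 0.02 -0.02  0.07]
```

It closed on nothing, so I'll look.

```bash
python3 - <<'E'
from h import *
from bench import robot
o=robot.get_obs();s=robot.snapshot("wrist");c=cam(s,o)
print(o["width"],o["tool_pos"],o["joint_positions"])
s2=robot.snapshot("scene");a=s2["image"][150:300,150:350]
im=np.hstack([cv2.resize(s["image"],(400,300)),cv2.resize(a,(400,300),interpolation=2)])
cv2.imwrite("pics/w2.png",cv2.convertScaleAbs(im,alpha=1.6))
E
```

```text
0.0017110004830096785 [ 0.55359763 -0.13585842  0.08277102] [-3.40171184e-01  1.69949314e-01  1.47555934e+00  8.99433674e-05
  1.49508445e+00 -1.94988084e+00]
```

View pics/w2.png

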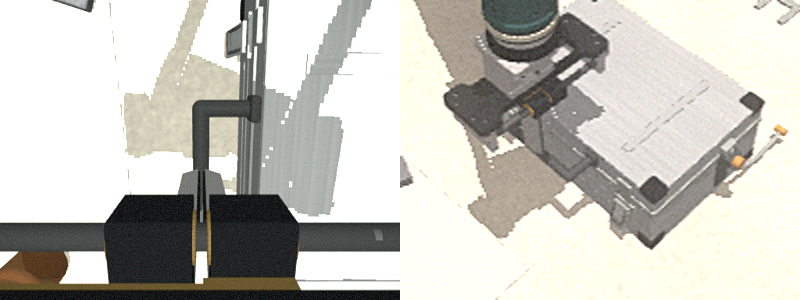

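```bash
python3 - <<'E'
from h import *
from bench import robot
o=robot.get_obs();s=robot.snapshot("wrist");c=cam(s,o);print(s["fx"],o["width"],o["finger_force"])
print(pix(c,[[.553,-.1365,.1],o["tool_pos"],[.604,-.1345,.1]]).round(1))
s2=robot.snapshot("scene");c2=cam(s2)
print(pix(c2,[[.553,-.1365,.1],[.605,-.135,.1],o["tool_pos"]]).round(1))
a=cv2.resize(s["image"][150:300,180:330],(400,400),interpolation=2)
b=cv2.resize(s2["image"][185:265,190:270],(400,400),interpolation=2)
cv2.imwrite("pics/w3.png",cv2.convertScaleAbs(np.hstack([a,b]),alpha=2))
E
```

```text
340.3344053739899 0.0003395328011676704 0.0
[[256.7 228.4]
 [257.8 219.7]
 [256.7 307.8]]
[[217.3 225.8]
 [232.  238.7]
 [218.2 230.1]]
```

View pics/w3.png

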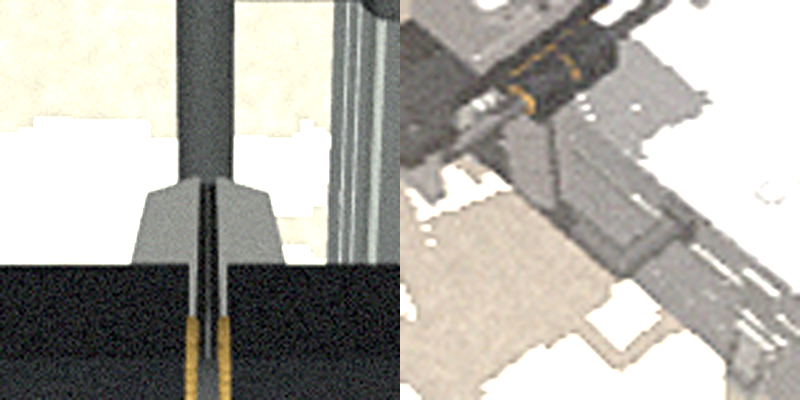

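The fingers shut above the bar: in the zoom the tips end at the bar's upper surface, so the real tips sit about 20 mm higher than I assumed. I'll open, go down 20 mm further and grip again.

Emit:
{"fn": "servo_tool", "kwargs": {
  "moves": [
    [0,0,-0.1,0,0.6],
    [0,0,-0.1,0,0.6],
    [0,0,-0.1,0,0.6],
    [0,0,-0.1,0,0.6],
    [0,0,-0.1,0,0.6],
    [0,0,0.2,0,0.6],
    [0,0,0.4,0,0.6],
    [0,0,0.6,0,0.6],
    [0,0,0.8,0,0.6],
    [0,0,0.8,0,0.6]
  ]
}}

```text
time: 4.18
tool_pos: [0.5522, -0.1353, 0.0602]
ee_rot: [3.14, -0.003, -3.103]
wrist_force: [0.6, -0.1, -0.8]
width: 0.0375
finger_force: 0.0
```

Emit:
{"fn": "servo_tool", "kwargs": {
  "moves": [
    [0,0,0,0,0.7],
    [0,0,0,0,0.8],
    [0,0,0,0,0.9],
    [0,0,0,0,1],
    [0,0,0,0,1],
    [0,0,0,0,1],
    [0,0,0,0,1]
  ]
}}

```text
time: 4.77
tool_pos: [0.5536, -0.1363, 0.0626]
ee_rot: [-3.141, 0.001, -3.103]
wrist_force: [-0.2, -0.8, 0.6]
width: 0.0113
finger_force: 30.0
```

```bash
python3 - <<'E'
import numpy as np
a=np.arctan2(15,242);r=.24246/.025
def p(t):return np.array([-r*np.cos(t+a),-r*np.sin(t+a)])
for t0,t1 in((0,.3),(.3,.75),(.75,1.2),(1.2,1.5)):
    print(t0,[[0,*(p(t)-p(t0)).round(2).tolist(),0,1] for t in np.linspace(t0,t1,11)[1:]])
E
```

```text
0 [[0, 0.02, -0.29, 0, 1], [0, 0.05, -0.58, 0, 1], [0, 0.09, -0.87, 0, 1], [0, 0.14, -1.15, 0, 1], [0, 0.2, -1.44, 0, 1], [0, 0.26, -1.72, 0, 1], [0, 0.34, -2.0, 0, 1], [0, 0.42, -2.28, 0, 1], [0, 0.51, -2.56, 0, 1], [0, 0.61, -2.83, 0, 1]]
0.3 [[0, 0.16, -0.4, 0, 1], [0, 0.35, -0.8, 0, 1], [0, 0.54, -1.19, 0, 1], [0, 0.76, -1.57, 0, 1], [0, 0.99, -1.94, 0, 1], [0, 1.24, -2.29, 0, 1], [0, 1.51, -2.64, 0, 1], [0, 1.79, -2.98, 0, 1], [0, 2.09, -3.3, 0, 1], [0, 2.4, -3.6, 0, 1]]
0.75 [[0, 0.32, -0.29, 0, 1], [0, 0.66, -0.57, 0, 1], [0, 1.01, -0.83, 0, 1], [0, 1.37, -1.08, 0, 1], [0, 1.74, -1.31, 0, 1], [0, 2.12, -1.53, 0, 1], [0, 2.51, -1.72, 0, 1], [0, 2.91, -1.9, 0, 1], [0, 3.31, -2.06, 0, 1], [0, 3.73, -2.2, 0, 1]]
1.2 [[0, 0.28, -0.08, 0, 1], [0, 0.56, -0.16, 0, 1], [0, 0.84, -0.23, 0, 1], [0, 1.13, -0.29, 0, 1], [0, 1.41, -0.34, 0, 1], [0, 1.7, -0.38, 0, 1], [0, 1.99, -0.41, 0, 1], [0, 2.28, -0.44, 0, 1], [0, 2.57, -0.45, 0, 1], [0, 2.86, -0.46, 0, 1]]
```

Emit:
{"fn": "servo_tool", "kwargs": {
  "moves": [
    [0,0.02,-0.29,0,1],
    [0,0.05,-0.58,0,1],
    [0,0.09,-0.87,0,1],
    [0,0.14,-1.15,0,1],
    [0,0.2,-1.44,0,1],
    [0,0.26,-1.72,0,1],
    [0,0.34,-2.0,0,1],
    [0,0.42,-2.28,0,1],
    [0,0.51,-2.56,0,1],
    [0,0.61,-2.83,0,1]
  ]
}}

```text
time: 5.6
tool_pos: [0.5529, -0.1213, 0.1343]
ee_rot: [-3.14, 0.001, -3.103]
wrist_force: [2.6, -5.1, -2.0]
width: 0.011
finger_force: 30.0
```

Emit:
{"fn": "servo_tool", "kwargs": {
  "moves": [
    [0,0.0,0,0,1]
  ]
}}

```text
time: 5.68
tool_pos: [0.553, -0.1208, 0.1354]
ee_rot: [-3.14, 0.002, -3.103]
wrist_force: [1.2, -4.8, -1.4]
width: 0.0112
finger_force: 30.0
```

Emit:
{"fn": "servo_tool", "kwargs": {
  "moves": [
    [0,0.16,-0.4,0,1],
    [0,0.35,-0.8,0,1],
    [0,0.54,-1.19,0,1],
    [0,0.76,-1.57,0,1],
    [0,0.99,-1.94,0,1],
    [0,1.24,-2.29,0,1],
    [0,1.51,-2.64,0,1],
    [0,1.79,-2.98,0,1],
    [0,2.09,-3.3,0,1],
    [0,2.4,-3.6,0,1]
  ]
}}

```text
time: 6.52
tool_pos: [0.5506, -0.0631, 0.2258]
ee_rot: [-3.136, 0.003, -3.105]
wrist_force: [1.2, -8.9, 4.7]
width: 0.0109
finger_force: 30.0
```

Emit:
{"fn": "servo_tool", "kwargs": {
  "moves": [
    [0,0,0,0,1]
  ]
}}

```text
time: 6.6
tool_pos: [0.5506, -0.0616, 0.2272]
ee_rot: [-3.137, 0.004, -3.103]
wrist_force: [-0.1, -7.5, 4.3]
width: 0.0112
finger_force: 30.0
```

Emit:
{"fn": "servo_tool", "kwargs": {
  "moves": [
    [0,0.3,-0.32,0,1],
    [0,0.62,-0.62,0,1],
    [0,0.96,-0.9,0,1],
    [0,1.31,-1.15,0,1],
    [0,1.68,-1.39,0,1],
    [0,2.06,-1.61,0,1],
    [0,2.45,-1.81,0,1],
    [0,2.85,-1.99,0,1],
    [0,3.26,-2.16,0,1],
    [0,3.68,-2.3,0,1]
  ]
}}

```text
time: 7.43
tool_pos: [0.5468, 0.0315, 0.2831]
ee_rot: [-3.141, 0.003, -3.103]
wrist_force: [0.9, -3.6, 3.7]
width: 0.0116
finger_force: 30.0
```

Emit:
{"fn": "servo_tool", "kwargs": {
  "moves": [
    [0,0,0,0,1]
  ]
}}

```text
time: 7.52
tool_pos: [0.5467, 0.0333, 0.2836]
ee_rot: [3.141, 0.004, -3.101]
wrist_force: [0.7, -3.6, 7.0]
width: 0.0106
finger_force: 30.0
```

Emit:
{"fn": "servo_tool", "kwargs": {
  "moves": [
    [0,0.28,-0.12,0,1],
    [0,0.56,-0.22,0,1],
    [0,0.84,-0.31,0,1],
    [0,1.13,-0.37,0,1],
    [0,1.41,-0.42,0,1],
    [0,1.7,-0.46,0,1],
    [0,1.99,-0.49,0,1],
    [0,2.28,-0.52,0,1],
    [0,2.57,-0.53,0,1],
    [0,2.86,-0.54,0,1]
  ]
}}

```text
time: 8.35
tool_pos: [0.5437, 0.1038, 0.2935]
ee_rot: [3.141, -0.001, -3.102]
wrist_force: [0.5, -1.2, 1.6]
width: 0.0112
finger_force: 30.0
```

Emit:
{"fn": "servo_tool", "kwargs": {
  "moves": [
    [0,0,0,0,1],
    [0,0,0,0,1]
  ]
}}

```text
time: 8.52
tool_pos: [0.5437, 0.1038, 0.2934]
ee_rot: [3.141, -0.001, -3.101]
wrist_force: [1.3, 0.3, 1.6]
width: 0.0111
finger_force: 30.0
```

The lid is at about 1.50 rad. I'll look at the stay and clamp to estimate the stop.

```bash
python3 - <<'E'
from h import *
from bench import robot
s2=robot.snapshot("scene");c=cam(s2);np.savez("scene1.npz",**s2)
a=1.608;ex=np.array([np.cos(a),np.sin(a),0]);ey=np.array([-ex[1],ex[0],0]);ez=np.array([0,0,1.])
h=np.array([.5465,.0037,0])+.102*ex+.085*ez-.155*ey
print("hinge end",pix(c,h))
for q in np.arange(-3.2,3.2,.4):print(round(q,1),pix(c,h+.075*(-ex*np.cos(q)+ez*np.sin(q))).round(1))
im=s2["image"][130:280,240:390]
cv2.imwrite("pics/sc1.png",cv2.convertScaleAbs(cv2.resize(im,(600,600),interpolation=2),alpha=1.7))
E
```

```text
hinge end [[330.11747803 209.01126971]]
-3.2 [[348.  192.1]]
-2.8 [[345.  200.2]]
-2.4 [[340.  209.4]]
-2.0 [[333.6 218.4]]
-1.6 [[326.6 226. ]]
-1.2 [[320.  231.3]]
-0.8 [[314.6 233.3]]
-0.4 [[311.5 231.6]]
-0.0 [[311.2 226. ]]
0.4 [[314.1 217.4]]
0.8 [[319.8 207. ]]
1.2 [[327.3 196.9]]
1.6 [[335.2 188.9]]
2.0 [[342.  184.4]]
2.4 [[346.6 184.1]]
2.8 [[348.4 187.7]]
```

View pics/sc1.png

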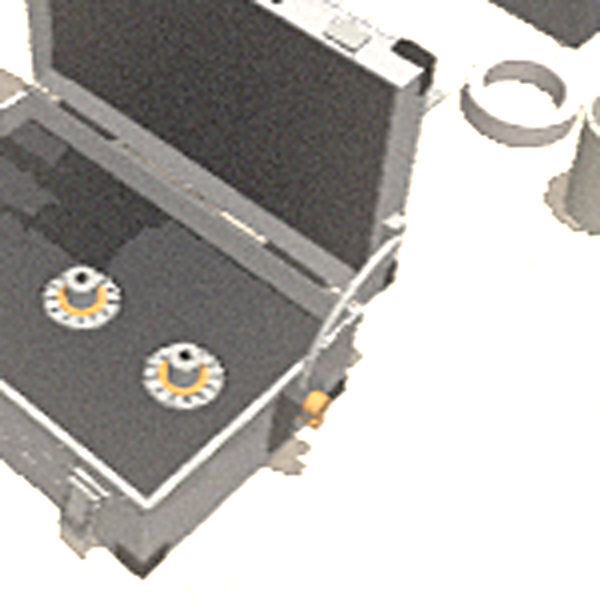

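The picture shows wheels b and c seated at (82,300) and (184,375) in the zoom. The brass clamp at (317,405) has the lug hidden close by it, so the stop may be near. I'll go on in small steps.

Emit:
{"fn": "servo_tool", "kwargs": {
  "moves": [
    [0,0.2,0,0,1],
    [0,0.4,0.01,0,1],
    [0,0.6,0.02,0,1],
    [0,0.8,0.03,0,1],
    [0,0.95,0.04,0,1],
    [0,1.05,0.05,0,1],
    [0,1.12,0.05,0,1],
    [0,1.18,0.06,0,1],
    [0,1.18,0.06,0,1],
    [0,1.18,0.06,0,1]
  ]
}}

```text
time: 9.4
tool_pos: [0.5427, 0.1324, 0.2922]
ee_rot: [3.141, -0.001, -3.102]
wrist_force: [0.9, -0.2, -0.9]
width: 0.0111
finger_force: 30.0
```

Emit:
{"fn": "servo_tool", "kwargs": {
  "moves": [
    [0,0.07,0.01,0,1],
    [0,0.14,0.02,0,1],
    [0,0.2,0.02,0,1],
    [0,0.2,0.02,0,1],
    [0,0.2,0.02,0,1]
  ]
}}

```text
time: 9.82
tool_pos: [0.5425, 0.1374, 0.2917]
ee_rot: [3.141, -0.001, -3.102]
wrist_force: [-1.1, -0.9, -2.6]
width: 0.0112
finger_force: 30.0
```

Emit:
{"fn": "servo_tool", "kwargs": {
  "moves": [
    [0,0.07,0.01,0,1],
    [0,0.14,0.02,0,1],
    [0,0.2,0.03,0,1],
    [0,0.2,0.03,0,1],
    [0,0.2,0.03,0,1]
  ]
}}

```text
time: 10.23
tool_pos: [0.5423, 0.1427, 0.2912]
ee_rot: [3.141, -0.0, -3.102]
wrist_force: [0.1, -0.5, -0.8]
width: 0.011
finger_force: 30.0
```

Emit:
{"fn": "servo_tool", "kwargs": {
  "moves": [
    [0,0.07,0.01,0,1],
    [0,0.14,0.02,0,1],
    [0,0.2,0.03,0,1],
    [0,0.2,0.03,0,1],
    [0,0.2,0.03,0,1]
  ]
}}

```text
time: 10.65
tool_pos: [0.5421, 0.1476, 0.2905]
ee_rot: [3.141, -0.0, -3.102]
wrist_force: [-0.9, -0.6, -1.9]
width: 0.0113
finger_force: 30.0
```

Emit:
{"fn": "servo_tool", "kwargs": {
  "moves": [
    [0,0.07,0.01,0,1],
    [0,0.14,0.02,0,1],
    [0,0.2,0.04,0,1],
    [0,0.2,0.04,0,1],
    [0,0.2,0.04,0,1]
  ]
}}

```text
time: 11.07
tool_pos: [0.5419, 0.1526, 0.2896]
ee_rot: [3.141, -0.0, -3.102]
wrist_force: [-2.9, -0.8, -1.9]
width: 0.0108
finger_force: 30.0
```

Emit:
{"fn": "servo_tool", "kwargs": {
  "moves": [
    [0,0.07,0.01,0,1],
    [0,0.14,0.03,0,1],
    [0,0.2,0.04,0,1],
    [0,0.2,0.04,0,1],
    [0,0.2,0.04,0,1]
  ]
}}

```text
time: 11.48
tool_pos: [0.5417, 0.1576, 0.2886]
ee_rot: [3.141, 0.0, -3.102]
wrist_force: [-3.1, -0.5, 0.1]
width: 0.0111
finger_force: 30.0
```

Emit:
{"fn": "servo_tool", "kwargs": {
  "moves": [
    [0,0.07,0.02,0,1],
    [0,0.14,0.03,0,1],
    [0,0.2,0.05,0,1],
    [0,0.2,0.05,0,1],
    [0,0.2,0.05,0,1]
  ]
}}

```text
time: 11.9
tool_pos: [0.5416, 0.1626, 0.2874]
ee_rot: [3.141, 0.0, -3.102]
wrist_force: [-2.3, 0.2, 1.0]
width: 0.0106
finger_force: 30.0
```

Emit:
{"fn": "servo_tool", "kwargs": {
  "moves": [
    [0,0.07,0.02,0,1],
    [0,0.14,0.03,0,1],
    [0,0.2,0.05,0,1],
    [0,0.2,0.05,0,1],
    [0,0.2,0.05,0,1]
  ]
}}

```text
time: 12.32
tool_pos: [0.5414, 0.1677, 0.2859]
ee_rot: [3.141, -0.0, -3.102]
wrist_force: [-2.0, 0.2, 0.2]
width: 0.0113
finger_force: 30.0
```

Emit:
{"fn": "servo_tool", "kwargs": {
  "moves": [
    [0,0.07,0.02,0,1],
    [0,0.14,0.04,0,1],
    [0,0.2,0.06,0,1],
    [0,0.2,0.06,0,1],
    [0,0.2,0.06,0,1]
  ]
}}

```text
time: 12.73
tool_pos: [0.5412, 0.1726, 0.2844]
ee_rot: [3.141, -0.0, -3.102]
wrist_force: [-2.6, 1.4, 0.2]
width: 0.0111
finger_force: 30.0
```

Emit:
{"fn": "servo_tool", "kwargs": {
  "moves": [
    [0,0.07,0.02,0,1],
    [0,0.14,0.04,0,1],
    [0,0.2,0.06,0,1],
    [0,0.2,0.06,0,1],
    [0,0.2,0.06,0,1]
  ]
}}

```text
time: 13.15
tool_pos: [0.541, 0.1775, 0.2828]
ee_rot: [3.141, -0.0, -3.102]
wrist_force: [-2.9, 0.7, 0.3]
width: 0.0106
finger_force: 30.0
```

Emit:
{"fn": "servo_tool", "kwargs": {
  "moves": [
    [0,0.07,0.02,0,1],
    [0,0.14,0.04,0,1],
    [0,0.2,0.06,0,1],
    [0,0.2,0.06,0,1],
    [0,0.2,0.06,0,1]
  ]
}}

```text
time: 13.57
tool_pos: [0.541, 0.1825, 0.2813]
ee_rot: [3.141, 0.0, -3.102]
wrist_force: [-2.3, 0.7, -0.6]
width: 0.0109
finger_force: 30.0
```

Emit:
{"fn": "servo_tool", "kwargs": {
  "moves": [
    [0,0.07,0.02,0,1],
    [0,0.14,0.05,0,1],
    [0,0.2,0.07,0,1],
    [0,0.2,0.07,0,1],
    [0,0.2,0.07,0,1]
  ]
}}

```text
time: 13.98
tool_pos: [0.5408, 0.1875, 0.2795]
ee_rot: [3.141, 0.0, -3.102]
wrist_force: [-1.6, 0.6, -0.6]
width: 0.0111
finger_force: 30.0
```

Emit:
{"fn": "servo_tool", "kwargs": {
  "moves": [
    [0,0.07,0.02,0,1],
    [0,0.14,0.05,0,1],
    [0,0.2,0.07,0,1],
    [0,0.2,0.07,0,1],
    [0,0.2,0.07,0,1]
  ]
}}

```text
time: 14.4
tool_pos: [0.5407, 0.1924, 0.2778]
ee_rot: [3.141, 0.0, -3.103]
wrist_force: [0.0, 0.3, -2.4]
width: 0.011
finger_force: 30.0
```

Emit:
{"fn": "servo_tool", "kwargs": {
  "moves": [
    [0,0.07,0.02,0,1],
    [0,0.14,0.05,0,1],
    [0,0.2,0.08,0,1],
    [0,0.2,0.08,0,1],
    [0,0.2,0.08,0,1]
  ]
}}

```text
time: 14.82
tool_pos: [0.5405, 0.1977, 0.276]
ee_rot: [3.141, 0.001, -3.102]
wrist_force: [0.8, -0.1, -2.1]
width: 0.0111
finger_force: 30.0
```

Emit:
{"fn": "servo_tool", "kwargs": {
  "moves": [
    [0,0.07,0.03,0,1],
    [0,0.14,0.06,0,1],
    [0,0.2,0.09,0,1],
    [0,0.2,0.09,0,1],
    [0,0.2,0.09,0,1]
  ]
}}

```text
time: 15.23
tool_pos: [0.5403, 0.2027, 0.2739]
ee_rot: [3.141, 0.001, -3.102]
wrist_force: [1.3, -0.0, -0.6]
width: 0.011
finger_force: 30.0
```

Emit:
{"fn": "servo_tool", "kwargs": {
  "moves": [
    [0,0.07,0.03,0,1],
    [0,0.14,0.06,0,1],
    [0,0.2,0.09,0,1],
    [0,0.2,0.09,0,1],
    [0,0.2,0.09,0,1]
  ]
}}

```text
time: 15.65
tool_pos: [0.5401, 0.2076, 0.2715]
ee_rot: [3.141, 0.001, -3.102]
wrist_force: [1.0, 0.6, -0.5]
width: 0.011
finger_force: 30.0
```

Emit:
{"fn": "servo_tool", "kwargs": {
  "moves": [
    [0,0.07,0.03,0,1],
    [0,0.14,0.06,0,1],
    [0,0.2,0.09,0,1],
    [0,0.2,0.09,0,1],
    [0,0.2,0.09,0,1]
  ]
}}

```text
time: 16.07
tool_pos: [0.54, 0.2117, 0.2697]
ee_rot: [-3.141, 0.001, -3.103]
wrist_force: [0.7, -2.6, 1.9]
width: 0.0114
finger_force: 30.0
```

A resisting force has appeared, so I'll confirm it with a 2.5 mm step.

Emit:
{"fn": "servo_tool", "kwargs": {
  "moves": [
    [0,0.05,0.02,0,1],
    [0,0.09,0.04,0,1],
    [0,0.09,0.04,0,1],
    [0,0.09,0.04,0,1]
  ]
}}

```text
time: 16.4
tool_pos: [0.54, 0.2124, 0.2693]
ee_rot: [-3.138, 0.002, -3.105]
wrist_force: [1.6, -6.2, 3.9]
width: 0.0109
finger_force: 30.0
```

The stop is at about 1.95 rad, with roughly 7 N at the bar. I'll relax, open and lift away.

Emit:
{"fn": "servo_tool", "kwargs": {
  "moves": [
    [0,-0.06,-0.03,0,1],
    [0,-0.14,-0.06,0,1],
    [0,-0.14,-0.06,0,1],
    [0,-0.14,-0.06,0,0.9],
    [0,-0.14,-0.06,0,0.8],
    [0,-0.14,-0.06,0,0.7],
    [0,-0.14,-0.06,0,0.6],
    [0,-0.14,-0.06,0,0.6],
    [0,-0.14,-0.06,0,0.6],
    [0,-0.14,-0.06,0,0.6]
  ]
}}

```text
time: 17.23
tool_pos: [0.5396, 0.2112, 0.2696]
ee_rot: [3.141, -0.001, -3.102]
wrist_force: [-0.7, -0.0, -0.7]
width: 0.0374
finger_force: 0.0
```

Emit:
{"fn": "servo_tool", "kwargs": {
  "moves": [
    [0,0,-0.3,0,0.6],
    [0,0,-0.8,0,0.6],
    [0,0,-1.4,0,0.6],
    [0,0,-2.2,0,0.6],
    [0,0,-3.0,0,0.6],
    [0,0,-3.0,0,0.6]
  ]
}}

```text
time: 17.73
tool_pos: [0.5408, 0.2113, 0.3502]
ee_rot: [3.139, 0.009, -3.103]
wrist_force: [-0.3, 0.1, 0.7]
width: 0.0376
finger_force: 0.0
```

```bash
python3 st.py .513 -.381 .2; python3 - <<'E'
import numpy as np;print(np.degrees(3.18-np.pi/2)/6)
E
```

```text
17.7333 [0.5408 0.2113 0.3502] [ 3.139  0.009 -3.103] F [-0.31  0.13  0.73] 0.03756053394249833
[  2.09 -23.64   5.94]
15.366763141933632
```

Emit:
{"fn": "servo_tool", "kwargs": {
  "moves": [
    [0,-0.8,0,0,0.6],
    [0.2,-2.2,0,0,0.6],
    [0.4,-3.7,0,0,0.6],
    [0.6,-5.2,0,0,0.6],
    [0.8,-6.7,0,0,0.6],
    [1.0,-8.2,0,0,0.6],
    [1.2,-9.7,0,0,0.6],
    [1.4,-11.2,0,0,0.6],
    [1.6,-12.7,0,0,0.6],
    [1.8,-14.2,0,0,0.6]
  ]
}}

```text
time: 18.57
tool_pos: [0.5079, -0.1471, 0.3441]
ee_rot: [3.141, -0.0, -3.102]
wrist_force: [0.3, 0.1, 1.5]
width: 0.0375
finger_force: 0.0
```

Emit:
{"fn": "servo_tool", "kwargs": {
  "moves": [
    [0.2,-1.4,0.5,0,0.6],
    [0.3,-2.8,1.2,0,0.6],
    [0.3,-4.2,2.0,0,0.6],
    [0.3,-5.6,2.8,0,0.6],
    [0.3,-7.0,3.6,0,0.6],
    [0.3,-8.0,4.4,0,0.6],
    [0.3,-8.6,5.2,0,0.6],
    [0.3,-8.6,5.9,0,0.6],
    [0.3,-8.6,5.9,0,0.6],
    [0.3,-8.6,5.9,0,0.6]
  ]
}}

```text
time: 19.4
tool_pos: [0.5087, -0.36, 0.1953]
ee_rot: [3.139, -0.003, -3.103]
wrist_force: [0.3, -0.2, 0.6]
width: 0.0376
finger_force: 0.0
```

```bash
python3 st.py .513 -.381 .08; python3 - <<'E'
from h import *
from bench import robot
o=robot.get_obs();s=robot.snapshot("wrist");c=cam(s,o)
np.savez("w4.npz",im=s["image"],K=c[0],R=c[1],e=c[2])
im=s["image"];b=im
u=pix(c,[[.513,-.381,.012],[.513,-.381,.032]]);print(u.round(1),o["tool_pos"],o["ee_rot"])
x0,y0=(u[0]-[50,37]).astype(int);print(x0,y0)
a=cv2.resize(im[max(y0,0):y0+75,max(x0,0):x0+100],None,fx=4,fy=4,interpolation=2)
t=robot.snapshot("scene")["image"][100:175,180:280]
b=cv2.resize(robot.snapshot("scene")["image"][110:260,240:390],(400,400),interpolation=2)
a=cv2.copyMakeBorder(a,0,400-a.shape[0],0,400-a.shape[1],0) if a.shape[0]<=400 and a.shape[1]<=400 else a
cv2.imwrite("pics/w4.png",cv2.convertScaleAbs(np.hstack([a,b]),alpha=1.3))
E
```

```text
19.4 [ 0.5087 -0.36    0.1953] [ 3.139e+00 -3.000e-03 -3.103e+00] F [ 0.32 -0.21  0.64] 0.03758225874164259
[-0.15 -0.86  4.61]
[[238.9 173.7]
 [237.9 176.9]] [ 0.5086985  -0.35998634  0.19525715] [ 3.13856177e+00 -2.78723700e-03 -3.10289445e+00]
188 136
```

View pics/w4.png

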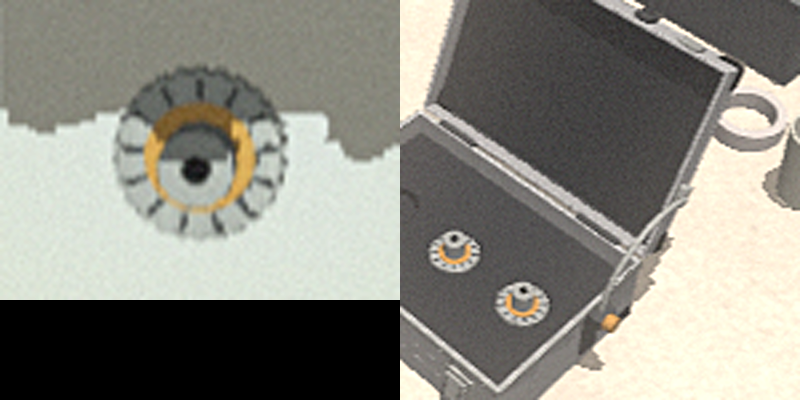

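The wheel's rim centre is at (238,174) against a predicted (239,174), so its position is good to about 1 mm. The right half shows the lid leaning open. I'll descend over the hub in stages, watching the force.

Emit:
{"fn": "servo_tool", "kwargs": {
  "moves": [
    [-0.1,-0.5,0.3,0,0.6],
    [-0.18,-0.9,1.2,0,0.6],
    [-0.18,-0.9,2.2,0,0.6],
    [-0.18,-0.9,3.2,0,0.6],
    [-0.18,-0.9,4.2,0,0.6],
    [-0.18,-0.9,5.2,0,0.6],
    [-0.18,-0.9,6.1,0,0.6],
    [-0.18,-0.9,6.6,0,0.6],
    [-0.18,-0.9,6.8,0,0.6],
    [-0.18,-0.9,6.8,0,0.6]
  ]
}}

```text
time: 20.38
tool_pos: [0.5147, -0.3828, 0.0263]
ee_rot: [3.141, -0.001, -3.102]
wrist_force: [1.0, 0.0, 0.5]
width: 0.0376
finger_force: 0.0
```

```bash
python3 st.py .514 -.382 .02; python3 - <<'E'
from h import *
from bench import robot
o=robot.get_obs();s=robot.snapshot("wrist");c=cam(s,o)
np.savez("w5.npz",im=s["image"],K=c[0],R=c[1],e=c[2])
print(pix(c,[[.514,-.382,.012],[.514,-.382,.032],o["tool_pos"]]).round(1))
a=cv2.resize(s["image"][130:280,156:356],(800,600),interpolation=2)
cv2.imwrite("pics/w5.png",cv2.convertScaleAbs(a,alpha=1.5))
E
```

```text
20.3833 [ 0.5147 -0.3828  0.0263] [ 3.141e+00 -1.000e-03 -3.102e+00] F [1.01 0.02 0.47] 0.03757664640041701
[0.03 0.03 0.25]
[[259.  212.1]
 [259.2 221.6]
 [257.8 219.7]]
```

View pics/w5.png

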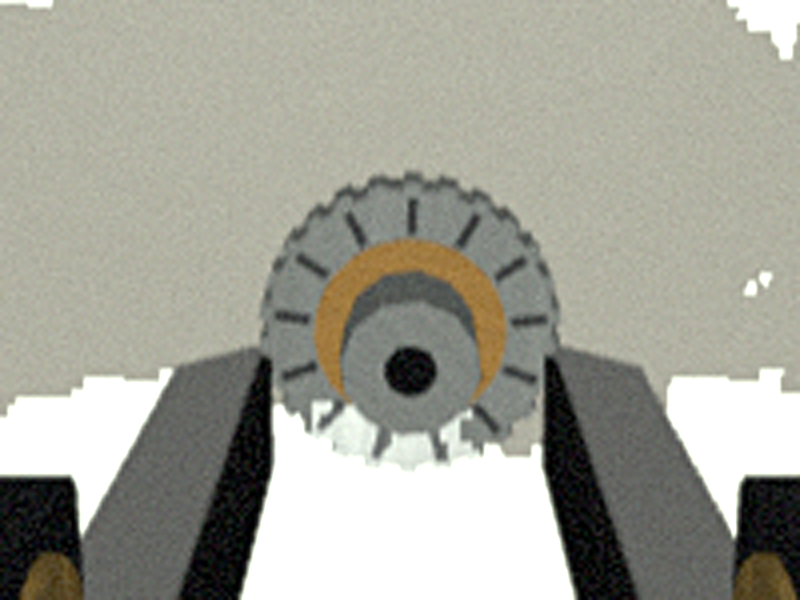

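The wheel lies centred between the fingers (hub at column 410, tips at 265 and 548). The tips' spacing confirms that they sit about 22 mm above the nominal TCP. I'll descend until the tips are at about 17 mm and grip the hub.

Emit:
{"fn": "servo_tool", "kwargs": {
  "moves": [
    [0,0,0.4,0,0.6],
    [0,0,0.7,0,0.6],
    [0,0,0.95,0,0.6],
    [0,0,1.1,0,0.6],
    [0,0,1.2,0,0.6],
    [0,0,1.25,0,0.6],
    [0,0,1.25,0,0.6]
  ]
}}

```text
time: 21.02
tool_pos: [0.5148, -0.3828, -0.0044]
ee_rot: [3.141, -0.0, -3.103]
wrist_force: [-0.2, -0.2, -0.5]
width: 0.0377
finger_force: 0.0
```

Emit:
{"fn": "servo_tool", "kwargs": {
  "moves": [
    [0,0,0.05,0,0.65],
    [0,0,0.05,0,0.7],
    [0,0,0.05,0,0.75],
    [0,0,0.05,0,0.8],
    [0,0,0.05,0,0.9],
    [0,0,0.05,0,1],
    [0,0,0.05,0,1]
  ]
}}

```text
time: 21.6
tool_pos: [0.515, -0.3829, -0.005]
ee_rot: [3.142, 0.0, -3.103]
wrist_force: [-0.8, 0.8, 0.7]
width: 0.0209
finger_force: 30.0
```

The hub is gripped, at 21 mm width and 30 N. I'll lift and carry it over the case.

Emit:
{"fn": "servo_tool", "kwargs": {
  "moves": [
    [0,0,-0.2,0,1],
    [0,0,-0.6,0,1],
    [0,0,-1.3,0,1],
    [0,0,-2.2,0,1],
    [0,0,-3.2,0,1],
    [0,0.4,-4.2,0,1],
    [0,1.0,-5.2,0,1],
    [0,1.8,-6.2,0,1],
    [0,2.6,-7.2,0,1],
    [0,3.6,-8.2,0,1]
  ]
}}

```text
time: 22.43
tool_pos: [0.511, -0.2929, 0.2015]
ee_rot: [-3.141, 0.0, -3.104]
wrist_force: [1.1, 1.1, -1.4]
width: 0.0212
finger_force: 30.0
```

Emit:
{"fn": "servo_tool", "kwargs": {
  "moves": [
    [0,1.2,-0.8,0,1],
    [0,2.5,-1.4,0,1],
    [0,3.8,-1.8,0,1],
    [0,5.1,-2,0,1],
    [0,6.4,-2,0,1],
    [0,7.7,-2,0,1],
    [0,9.0,-2,0,1],
    [0,10.2,-2,0,1],
    [0,11.2,-2,0,1],
    [0,11.7,-2,0,1]
  ]
}}

```text
time: 23.27
tool_pos: [0.4995, 0.002, 0.2508]
ee_rot: [3.141, 0.001, -3.1]
wrist_force: [1.2, 0.7, -1.2]
width: 0.0212
finger_force: 30.0
```

Emit:
{"fn": "servo_tool", "kwargs": {
  "moves": [
    [0,0,0,0,1],
    [0,0,0,0,1],
    [0,0,0,0,1]
  ]
}}

```text
time: 23.52
tool_pos: [0.5001, -0.002, 0.2498]
ee_rot: [-3.141, -0.0, -3.104]
wrist_force: [-0.8, -1.2, -1.4]
width: 0.0208
finger_force: 30.0
```

```bash
python3 st.py .457 0 .11; python3 - <<'E'
from h import *
from bench import robot
o=robot.get_obs();s=robot.snapshot("wrist");c=cam(s,o);t=robot.snapshot("top");ct=cam(t)
np.savez("w6.npz",im=s["image"],K=c[0],R=c[1],e=c[2])
np.savez("top1.npz",**t)
P=[[.4566,0,.058],[.5465,.0037,.058],[.6364,.0071,.058]]
print(pix(c,P).round(1),pix(ct,P).round(1))
a=cv2.resize(s["image"],(640,480))
a=cv2.convertScaleAbs(s["image"],alpha=3)
u=pix(c,P)[0].astype(int);print(s["image"].shape)
z=cv2.resize(a[max(u[1]-50,0):u[1]+50,u[0]-50:u[0]+50],(400,400),interpolation=2)
cv2.imwrite("pics/w6.png",np.hstack([cv2.resize(a,(400,400)),z]))
print(u)
E
```

```text
23.5167 [ 0.5001 -0.002   0.2498] [-3.141 -0.    -3.104] F [-0.82 -1.23 -1.36] 0.02080487371861876
[1.72 0.15 5.59]
[[261.  131.6]
 [261.1 207.2]
 [260.9 275.6]] [[260.3 229.6]
 [259.1 197.5]
 [258.  166. ]]
(384, 512, 3)
[261 131]
```

View pics/w6.png

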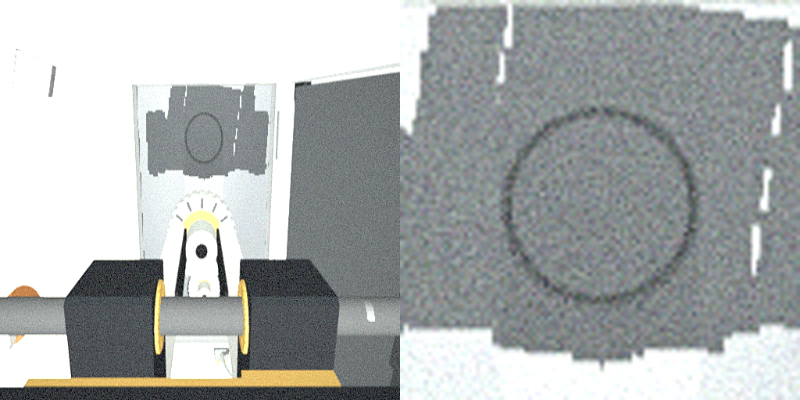

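The pocket's ring is centred at (260.9,131.5), against a predicted (261,131.6), so the position is confirmed. I'll move over it and down to hover.

Emit:
{"fn": "servo_tool", "kwargs": {
  "moves": [
    [0.6,0.05,0,0,1],
    [1.3,0.1,0,0,1],
    [1.71,0.145,0.3,0,1],
    [1.71,0.145,1.3,0,1],
    [1.71,0.145,2.4,0,1],
    [1.71,0.145,3.5,0,1],
    [1.71,0.145,4.6,0,1],
    [1.71,0.145,5.6,0,1],
    [1.71,0.145,6.5,0,1],
    [1.71,0.145,7,0,1]
  ]
}}

```text
time: 24.45
tool_pos: [0.4552, 0.0002, 0.0714]
ee_rot: [3.141, -0.005, -3.105]
wrist_force: [-0.4, 0.4, -1.0]
width: 0.0213
finger_force: 30.0
```

Emit:
{"fn": "servo_tool", "kwargs": {
  "moves": [
    [0,0,0.2,0,1],
    [0,0,0.35,0,1],
    [0,0,0.35,0,1],
    [0,0,0.35,0,1]
  ]
}}

```text
time: 24.78
tool_pos: [0.458, 0.0008, 0.0671]
ee_rot: [-3.141, 0.002, -3.103]
wrist_force: [0.0, 0.3, -1.3]
width: 0.0209
finger_force: 30.0
```

```bash
python3 st.py .4573 0 .055
```

```text
24.7833 [0.458  0.0008 0.0671] [-3.141e+00  2.000e-03 -3.103e+00] F [ 0.03  0.27 -1.26] 0.02090917797205754
[ 0.03 -0.03  0.48]
```

Emit:
{"fn": "servo_tool", "kwargs": {
  "moves": [
    [0.03,-0.03,0.12,0,1],
    [0.03,-0.03,0.24,0,1],
    [0.03,-0.03,0.36,0,1],
    [0.03,-0.03,0.46,0,1],
    [0.03,-0.03,0.52,0,1],
    [0.03,-0.03,0.56,0,1],
    [0.03,-0.03,0.56,0,1],
    [0.03,-0.03,0.56,0,1]
  ]
}}

```text
time: 25.45
tool_pos: [0.4567, 0.0005, 0.0524]
ee_rot: [3.142, 0.001, -3.103]
wrist_force: [0.3, 1.1, 0.7]
width: 0.021
finger_force: 30.0
```

Emit:
{"fn": "servo_tool", "kwargs": {
  "moves": [
    [0,0,0.05,0,1],
    [0,0,0.1,0,1],
    [0,0,0.14,0,1],
    [0,0,0.14,0,1]
  ]
}}

```text
time: 25.78
tool_pos: [0.4585, 0.0003, 0.0505]
ee_rot: [-3.141, 0.005, -3.103]
wrist_force: [0.9, 0.6, 5.7]
width: 0.0209
finger_force: 30.0
```

Light contact at the mouth is pushing the wheel towards +x. I'll shift 1 mm that way and ease down.

Emit:
{"fn": "servo_tool", "kwargs": {
  "moves": [
    [-0.02,0,-0.04,0,1],
    [-0.04,0,-0.04,0,1],
    [-0.05,0,0,0,1],
    [-0.05,0,0.05,0,1],
    [-0.05,0,0.05,0,1],
    [-0.05,0,0.05,0,1]
  ]
}}

```text
time: 26.28
tool_pos: [0.4597, 0.0002, 0.0489]
ee_rot: [-3.141, 0.005, -3.103]
wrist_force: [0.6, 0.3, 7.5]
width: 0.0211
finger_force: 30.0
```

Emit:
{"fn": "servo_tool", "kwargs": {
  "moves": [
    [-0.01,0,0.03,0,1],
    [-0.02,0,0.06,0,1],
    [-0.02,0,0.08,0,1],
    [-0.02,0,0.08,0,1],
    [-0.02,0,0.08,0,1]
  ]
}}

```text
time: 26.7
tool_pos: [0.4592, 0.0002, 0.0453]
ee_rot: [-3.141, 0.002, -3.103]
wrist_force: [4.6, -0.9, 1.1]
width: 0.0213
finger_force: 30.0
```

It's going in. I'll continue to the floor.

Emit:
{"fn": "servo_tool", "kwargs": {
  "moves": [
    [-0.02,0,0.04,0,1],
    [-0.03,0,0.08,0,1],
    [-0.03,0,0.12,0,1],
    [-0.03,0,0.15,0,1],
    [-0.03,0,0.15,0,1],
    [-0.03,0,0.15,0,1]
  ]
}}

```text
time: 27.2
tool_pos: [0.4591, 0.0004, 0.0424]
ee_rot: [-3.141, 0.001, -3.103]
wrist_force: [1.7, -1.7, 5.7]
width: 0.0213
finger_force: 30.0
```

Emit:
{"fn": "servo_tool", "kwargs": {
  "moves": [
    [0,0,0.03,0,1],
    [0,0,0.05,0,1],
    [0,0,0.05,0,1],
    [0,0,0.05,0,1]
  ]
}}

```text
time: 27.53
tool_pos: [0.459, 0.0003, 0.0422]
ee_rot: [-3.141, 0.001, -3.103]
wrist_force: [-0.4, -1.9, 10.2]
width: 0.0213
finger_force: 30.0
```

Emit:
{"fn": "servo_tool", "kwargs": {
  "moves": [
    [0,0,-0.06,0,1],
    [0,0,-0.06,0,0.9],
    [0,0,-0.06,0,0.8],
    [0,0,-0.06,0,0.7],
    [0,0,-0.06,0,0.6],
    [0,0,-0.06,0,0.6],
    [0,0,-0.06,0,0.6],
    [0,0,-0.06,0,0.6]
  ]
}}

```text
time: 28.2
tool_pos: [0.4579, 0.0009, 0.0408]
ee_rot: [3.141, -0.002, -3.103]
wrist_force: [0.1, -0.9, 0.4]
width: 0.0375
finger_force: 0.0
```

Emit:
{"fn": "servo_tool", "kwargs": {
  "moves": [
    [0,0,-0.3,0,0.6],
    [0,0,-0.8,0,0.6],
    [0,0,-1.3,0,0.6],
    [0,0,-1.8,0,0.7],
    [0,0,-1.8,0,0.8],
    [0,0,-1.8,0,0.9],
    [0,0,-1.8,0,1],
    [0,0,-1.8,0,1],
    [0,0,-1.8,0,1],
    [0,0,-1.8,0,1]
  ]
}}

```text
time: 29.03
tool_pos: [0.4584, 0.0006, 0.0859]
ee_rot: [3.141, -0.002, -3.103]
wrist_force: [0.4, 0.2, -0.6]
width: 0.0004
finger_force: 0.0
```

```bash
python3 st.py .4585 0 .055
```

```text
29.0333 [0.4584 0.0006 0.0859] [ 3.141e+00 -2.000e-03 -3.103e+00] F [ 0.41  0.19 -0.58] 0.00038972295612283564
[-0.01 -0.03  1.24]
```

Now I'll tap the hub's top gently with the shut fingers, to check its height and settle the wheel.

Emit:
{"fn": "servo_tool", "kwargs": {
  "moves": [
    [0,0,0.3,0,1],
    [0,0,0.6,0,1],
    [0,0,0.9,0,1],
    [0,0,1.05,0,1],
    [0,0,1.12,0,1],
    [0,0,1.12,0,1],
    [0,0,1.12,0,1]
  ]
}}

```text
time: 29.62
tool_pos: [0.4589, 0.0006, 0.0586]
ee_rot: [3.141, -0.0, -3.103]
wrist_force: [0.2, 0.4, 0.3]
width: 0.0008
finger_force: 0.0
```

Emit:
{"fn": "servo_tool", "kwargs": {
  "moves": [
    [0,0,0.04,0,1],
    [0,0,0.08,0,1],
    [0,0,0.08,0,1],
    [0,0,0.08,0,1]
  ]
}}

```text
time: 29.95
tool_pos: [0.459, 0.0006, 0.0569]
ee_rot: [3.142, 0.0, -3.103]
wrist_force: [-0.5, -0.0, 0.8]
width: 0.0
finger_force: 0.0
```

Emit:
{"fn": "servo_tool", "kwargs": {
  "moves": [
    [0,0,0.04,0,1],
    [0,0,0.08,0,1],
    [0,0,0.12,0,1],
    [0,0,0.12,0,1],
    [0,0,0.12,0,1]
  ]
}}

```text
time: 30.37
tool_pos: [0.459, 0.0006, 0.0543]
ee_rot: [3.142, 0.0, -3.103]
wrist_force: [-1.8, 0.0, 3.7]
width: 0.0003
finger_force: 2.0
```

Emit:
{"fn": "servo_tool", "kwargs": {
  "moves": [
    [0,0,0.04,0,1],
    [0,0,0.08,0,1],
    [0,0,0.08,0,1],
    [0,0,0.08,0,1]
  ]
}}

```text
time: 30.7
tool_pos: [0.4591, 0.0005, 0.0542]
ee_rot: [-3.141, 0.001, -3.103]
wrist_force: [-5.7, 0.9, 12.9]
width: 0.0004
finger_force: 6.4
```

The contact height matches the seated hub top (about 78 mm). I'll retreat and check numerically.

Emit:
{"fn": "servo_tool", "kwargs": {
  "moves": [
    [0,0,-0.2,0,1],
    [0,0,-0.7,0,1],
    [0,0,-1.6,0,1],
    [0,0,-2.8,0,1],
    [0,0,-4.0,0,1],
    [0,0,-5.2,0,1],
    [0,-0.6,-6.2,0,1],
    [0,-1.6,-6.8,0,1],
    [0,-2.8,-7,0,1],
    [0,-4.0,-7,0,1]
  ]
}}

```text
time: 31.53
tool_pos: [0.464, -0.1005, 0.229]
ee_rot: [-3.14, 0.005, -3.101]
wrist_force: [0.5, -0.2, -0.2]
width: 0.0005
finger_force: 0.0
```

Emit:
{"fn": "servo_tool", "kwargs": {
  "moves": [
    [0,-1.3,0,0,1],
    [0,-2.6,0,0,1],
    [0,-3.9,0,0,1],
    [0,-5.2,0,0,1],
    [0,-6.4,0,0,1],
    [0,-7.4,0,0,1],
    [0,-8,0,0,1],
    [0,-8,0,0,1],
    [0,-8,0,0,1],
    [0,-8,0,0,1]
  ]
}}

```text
time: 32.37
tool_pos: [0.4708, -0.2979, 0.2267]
ee_rot: [3.141, 0.0, -3.102]
wrist_force: [0.7, 0.9, -0.4]
width: -0.0
finger_force: 0.0
```

```bash
python3 st.py; python3 - <<'E'
from h import *
from bench import robot
for n in("top","scene"):
    s=robot.snapshot(n);c=cam(s);im=s["image"];np.savez(n+"2.npz",**s)
    hsv=cv2.cvtColor(im,cv2.COLOR_BGR2HSV)
    for k in(-1,0,1):
        p=np.array([.5465,.0037,.058])+.09*k*np.array([-.9993,-.0372,0])
        p+= 0
        u=pix(c,p)[0];r=12
        x,y=u.round().astype(int);w=im[y-r:y+r+1,x-r:x+r+1]
        h=hsv[y-r:y+r+1,x-r:x+r+1]
        m=(h[...,0]<25)&(h[...,0]>8)&(h[...,1]>110)
        b=w.max(2)>85
        f=lambda m:(np.array(np.nonzero(m)[::-1]).mean(1)-r+[x,y]-u).round(2) if m.any() else None
        print(n,k,u.round(1),"brass",m.sum(),f(m),"bright",b.sum(),f(b))
a=cv2.resize(np.load("scene2.npz")["image"][110:260,240:390],(400,400),interpolation=2)
b=cv2.imread("pics/w4.png")[:, 400:]
a=cv2.convertScaleAbs(a,alpha=1.3)
print("lid diff",np.abs(a[:180,50:330].astype(int)-b[:180,50:330]).mean())
E
```

```text
32.3667 [ 0.4708 -0.2979  0.2267] [ 3.141  0.    -3.102] F [ 0.72  0.93 -0.42] -4.55428988346317e-05
top -1 [258. 166.] brass 31 [-0.45  1.68] bright 221 [-0.32 -0.08]
top 0 [259.1 197.5] brass 37 [-0.58  1.27] bright 230 [-0.28 -0.2 ]
top 1 [260.2 229.6] brass 44 [-0.59  0.81] bright 239 [-0.14  0.43]
scene -1 [283.5 223.8] brass 38 [1.74 1.11] bright 241 [ 2.02 -0.11]
scene 0 [258.3 204.5] brass 34 [1.84 1.11] bright 216 [ 1.63 -0.18]
scene 1 [235.1 186.6] brass 25 [1.23 0.63] bright 205 [ 1.1  -0.42]
lid diff 3.773306878306878
```

All three wheels line up to within 1 px in both views, at the same height. The lid hasn't moved, so I'm handing the job in.

```bash
python3 -c "
from bench import robot
print(robot.close_job())"
```

```text
the job is handed in; nothing more can be done
None
```

The lid leans by itself on its stop, felt at about 1.95 rad with roughly 7 N of push at the bar; the wheel is set in the pocket, its hub-top height and the camera check both matching a seated wheel, and the job was handed in at about 32 s.

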